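Check the pressure cooker's valve stem and snap its cap home

TASK

Make the closed pressure cooker's valve ready for cooking: first pull the sprung red-knobbed stem on the lid straight up to its stop to see that it runs freely, and let it spring back down. Then fetch the black valve cap from the drying tray, push it over the stem onto the valve stud until it clicks, and keep pressing after the click so that it sits fully home on its seal. Finish with the gripper still on the cap, pressing it firmly down; leave the other things on the tray and worktop where they stand.

Things in the scene. Friction and masses are not known exactly. Their poses are not given: they have to be found in the camera images.
- cooker: closed stainless pressure cooker, 227 mm wide over the lid, fixed on the worktop; two pairs of black side grips reach to 150 mm from its axis, tops at 102 mm; the lid rises from 100 mm at the edge to 112 mm by the valve at its centre. Origin: centre of its underside, on the worktop; z up, x towards one pair of grips.
- valve_seat (a point): centre of the flat face that the cap's underside meets when home; on the cooker's axis, 116 mm above the worktop, z up. A steel stud 26.4 mm in diameter rises 22 mm from it, tapered to 17 mm over its top 5 mm. Four brass sprung catches stand out of it: 34 mm across at 7 mm above the seat, sloping in to 29 mm at 15 mm.
- stem (a joint): travel of the sprung valve stem, m: 0 = down at rest, 0.010 = pulled straight up to its stop. The spring pulls it back with 2 N at rest and 4.5 N at the stop, and returns it to 0 when let go.
- stem_knob (a point): middle of the stem's red knob, an upright cylinder 12 mm in diameter and 12 mm tall above the stud; at rest this point is 32 mm above valve_seat, and 4 mm are free between the knob and the stud's top. z up; moves with the stem.
- cap: loose black round valve cap, 42 mm tall, 40 g, standing open side down on the tray. Ribbed body 41 mm wide above a skirt 49 mm wide and 9 mm tall; hollow, 35 mm wide inside to a height of 38 mm, an 18 mm hole in its top with a thin red ring round it. Origin: centre of its underside; z up through the top; its yaw does not matter. Home, its origin coincides with valve_seat.
- cap_bead (a point): middle of the snap bead inside the cap's mouth, on its axis 3 mm above its underside; the bead narrows the mouth to 30 mm. On the stud the cap first meets the catches about 11 mm above home. The push rises to 9 to 14 N, drops to nothing at the click some 5 mm above home, and rises again as the underside meets the hard seat.
- tray: flat black drying tray, 250 x 360 x 9 mm, fixed on the worktop. Origin: centre of its underside; x along the 250 mm side, z up. Cap and strainers stand on its flat top, 9 mm above the worktop.
- strainer: steel sink basket strainer, 82 mm wide and 45 mm tall with a knob in the middle, standing on the tray; bystander. Origin: centre of its underside.
- tea_strainer: small wire tea strainer, 125 x 72 x 28 mm, lying on the tray; bystander. Origin: centre of its underside.
- tumbler_0: upturned clear drinking glass, 73 mm wide, 94 mm tall; bystander. Origin: centre of its underside.
- tumbler_1: upturned clear drinking glass, 79 mm wide, 90 mm tall; bystander. Origin: centre of its underside.
- spice_jar_1: spice jar with a green lid, 46 mm wide, 106 mm tall; bystander. Origin: centre of its underside.
- spice_jar_2: spice jar with a dark lid, 44 mm wide, 105 mm tall; bystander. Origin: centre of its underside.

How it is judged (in metres and radians):
On the way, in this order (a step that is already met when the one before it is completed fails the run):
1. the valve stem is pulled up to its stop (value of joint stem above 0.0085 m), for 0.2 s.
2. the stem is let go and has sprung back down (value of joint stem below 0.0015 m and contact force between the fingers and cooker below 0.2 N), for 0.2 s.
3. the cap has clicked onto the stud and sits home on its seat (z of cap in the frame of valve_seat between -0.002 and 0.002 m and horizontal distance between cap and valve_seat below 0.003 m and angle between cap's own z axis and vertical below 0.08 rad), for 0.2 s.
At the end, for the whole second after the job is handed in: The cap is clicked home over the stem: its underside within 2 mm of the valve seat in height, within 3 mm of its centre, upright within 0.08 rad; the stem is down (less than 1.5 mm); and the gripper is still on the cap, pressing it onto the cooker with more than 4 N through the last second (all of step 3 and contact force between cap and cooker above 4 N and contact force between the fingers and cap above 3 N and value of joint stem below 0.0015 m); the arm keeps its last pose, push and grip.
It fails at once if a bystander (strainer, tea strainer, glass or spice jar) is moved more than 3 cm (distance of any of strainer, tea_strainer, tumbler_0, tumbler_1, spice_jar_1, spice_jar_2 from where it was at the start of the episode above 0.03 m).
It also fails if it takes over 54 s, if anything falls off the work surface, if the arm or the gripper's body presses on something with over 40 N, if the wrist force passes 120 N, or if a joint passes its speed limit or range.

ROBOT

A 6-joint arm with a two-finger parallel gripper is mounted at the origin on a cart in front of the work surface, level with it; the furniture and walls round the work are solid. World frame = base frame: x ahead of the robot, y to its left, z up, the work surface at z = 0. Lengths are in mm, angles in rad, forces in N, time in s.
With the tool pointing down it reaches from about 300 to 850 mm from the base axis. Payload 4.2 kg.
Tool frame: the origin (TCP) lies midway between the tips of the shut fingers; the grasp point (between the pads) lies 19 mm behind it (r.grip_point_offset is the distance from the TCP to the grasp point, in mm); z points along the fingers, y is the line along which they close (so a half turn about z gives the same grasp; the last joint's range is limited). The gripper opens to 91 mm and grips with 3 to 60 N. Pads are 32 mm wide; open, the fingers measure 118 mm over their backs; the gripper's body (76 mm by 178 mm) begins 60 mm behind the grasp point.
Start: joints at [-1.174, 0.32, 1.565, -0, 1.257, -0.02], TCP at [232.787, -525.792, 180.776] pointing down, gripper open.
Joint ranges: [-3.11, 3.11], [-0.84, 2.01], [0.21, 2.61], [-1.34, 4.49], [0.05, 2.63], [-2.56, 2.56]. Speed limits (rad/s): [2.57, 2.57, 3.14, 3.14, 3.14, 3.14].

INTERFACE

Orientations are given as a unit quaternion [w, x, y, z].
In Python, from workcell import r, imaging, workorder gives the robot as it stands. The module is installed in compiled form; this text tells all that it offers.
- The arm moves only by the tool send_rows, never from a script. Its argument "commands" is a list of rows, each an object of numbers: "x", "y", "z": the shift along the world's x, y, z in mm; "twist": the turn about the world's z in degrees. A call has 1 to 20 rows; each row is the pose to reach, as a shift and turn from the pose commanded when the call began; what a row does not reach only later rows make up. A row lasts 1/12 s, in which the tool goes at most 41.7 mm and 7.16 degrees, less where a joint would pass 70% of its speed; a pose out of reach is approached as far as the arm can. A call with a gripper value outside its range is refused whole. "claw" is the opening, from -1 (shut) to 1 (fully open), set as the call begins (left out, the last holds). The fingers move at their own pace and stop on an object; "squeeze" is the grip in N (left out, the last holds). Time passes only in rows, so rows that repeat a pose let the fingers close. It gives the time, the measured TCP pose, the force, the opening and the grip force at its end, in the units of the state.
- r.get_state(): the state, without advancing time (a new reading comes with each control period).
- imaging.read_camera(name): name is "scene" or "side" or "wrist"; returns a dict with "img" (480x640x3 uint8, red, green, blue), "z_map" (480x640 float32, mm along the optical axis (not along the pixel's ray), 0 where there is no reading), "K" (3x3 intrinsics, pixels), "k1" (the pictures are not rectified: a ray, as slopes to the right and down, at radius r is drawn at 1 + k1 r^2 times it, then the intrinsics apply), "position" and "attitude" of the camera in the world. Camera axes: x right, y up, looking along -z (the intrinsics and any distortion apply to the point x, -y, -z); pixel columns grow to the right and rows downward; lengths in mm; the calibration is good to about 2 mm. A picture is of the moment at which its call begins.
- workorder.close_job(): hands the job in; it is judged then, once.
The state is a dict: "clock": time; "joint_pos": joint angles; "joint_velocities": joint speeds; "joint_efforts": joint torques, N m; "eef_pos": TCP position; "tcp_rot": TCP orientation; "ft_force": force on the tool from outside, world axes, zero at the start; "ft_torque": the same for the moment, N m; "width": finger opening in mm; "finger_force": force on a finger pad.
Only numpy, scipy, OpenCV 4.12 (cv2) and the standard library are available. Lean on these libraries where they do the work, as an engineer would, in place of code of your own. Each camera call takes 0.05 s, during which the arm holds its last target. There are 200 camera calls.

## Working session

There is one attempt and no reset: what is moved stays moved. The work goes in short steps, Python scripts to look and compute and a tool call to move; the robot and the scene stay as the last step left them, time stands still between calls to the robot, and variables do not carry over. Pictures are saved under pics/ and viewed, at most 10 in all, crops included, and the job is handed in when it is done.

Besides the shell and the picture viewer there is one more tool, called as a command line: name --argument value ..., lists and objects as JSON in quotes. send_rows: Moves the arm, as the interface text tells. Its arguments: {"type":"object","properties":{"commands":{"type":"array"},"claw":{"type":"number"},"squeeze":{"type":"number"}},"required":["commands"]}

```bash
mkdir -p pics; cat > h.py <<'E'
import numpy as np, cv2
from workcell import r, imaging, workorder
from scipy.spatial.transform import Rotation as R
def rot(c):
    a=np.array(c["attitude"],float)
    return a if a.shape==(3,3) else R.from_quat(np.r_[a[1:],a[0]]).as_matrix()
def cloud(c):
    K=np.array(c["K"]);h,w=c["z_map"].shape
    u,v=np.meshgrid(np.arange(w),np.arange(h))
    p=np.stack([u,v],-1).reshape(-1,1,2).astype(float)
    d=np.array([[(0 if False else 0)]])
    s=np.stack([(p[:,0,0]-K[0,2])/K[0,0],(p[:,0,1]-K[1,2])/K[1,1]],-1)
    q=s.copy()
    for _ in range(20): q=s/(1+c["k1"]*(q**2).sum(1,keepdims=True))
    z=c["z_map"].reshape(-1,1)
    P=np.hstack([q[:,:1]*z,-q[:,1:]*z,-z])@rot(c).T+np.array(c["position"])
    P[z[:,0]<=0]=np.nan
    return P.reshape(h,w,3)
def ray(c,u,v):
    K=np.array(c["K"]);s=np.array([(u-K[0,2])/K[0,0],(v-K[1,2])/K[1,1]]);q=s
    for _ in range(20): q=s/(1+c["k1"]*(q@q))
    d=rot(c)@np.array([q[0],-q[1],-1]);return np.array(c["position"]),d/np.linalg.norm(d)
def tri(L):
    A=sum(np.eye(3)-np.outer(d,d) for o,d in L);b=sum((np.eye(3)-np.outer(d,d))@o for o,d in L)
    return np.linalg.solve(A,b)
def save(n,im): cv2.imwrite("pics/"+n,im[...,::-1])
E
python3 - <<'E'
from h import *
print(r.get_state())
for n in ["scene","side","wrist"]:
    c=imaging.read_camera(n);np.save(n+".npy",c,allow_pickle=True);save(n+".png",c["img"])
    print(n,c["K"],c["k1"],c["position"],c["attitude"])
    P=cloud(c);hsv=cv2.cvtColor(c["img"],cv2.COLOR_RGB2HSV)
    m=(((hsv[...,0]<8)|(hsv[...,0]>172))&(hsv[...,1]>140)&(hsv[...,2]>60)).astype(np.uint8)
    k,l,s,ce=cv2.connectedComponentsWithStats(m)
    for i in range(1,k):
        if s[i,4]>15: print(s[i],ce[i].round(1),np.nanmedian(P[l==i],0).round(1))
E
```

```text
{'clock': 0.0, 'joint_pos': array([-1.17398368e+00,  3.20250357e-01,  1.56567645e+00, -2.83354735e-06,
        1.25739507e+00, -1.99541322e-02]), 'joint_velocities': array([ 1.53224316e-03, -2.49603792e-03, -7.78820036e-04, -3.23649649e-05,
       -1.75903466e-03, -1.50994136e-03]), 'joint_efforts': array([ 3.08238350e-04, -4.12452722e+01, -2.31975639e+01,  7.30394572e-02,
        4.59035242e-02, -1.25845859e-04]), 'eef_pos': array([ 232.56828667, -525.24793134,  179.94519552]), 'tcp_rot': array([-8.49059660e-04,  9.78366178e-01,  2.06878886e-01, -1.63280116e-04]), 'ft_force': array([-0.10338953,  0.41815791,  0.52161757]), 'ft_torque': array([-0.01154151,  0.02742294,  0.00088417]), 'finger_force': 0.0, 'width': 91.28137308543583}
scene [[555.42980853   0.         323.13232348]
 [  0.         555.42980853 240.18188089]
 [  0.           0.           1.        ]] 0.00929529604164711 [-107.1183279   674.2386764  1154.01574102] [-0.38160491 -0.14700064  0.33992164  0.84688948]
[437  26  35  22 135] [453.   36.6] [ 1239.6 -1297.1     8.7]
[447  50   9   7  27] [450.4  52.8] [ 1158.4 -118
[... 870 characters left out ...]
 10  18] [210.8 115.2] [ 883.5 -575.4  159.8]
[238 118   5  14  40] [239.6 124.1] [ 803.4 -588.8  125. ]
[181 122  29  48 220] [195.2 148.9] [ 889.9 -317.   177.1]
[230 122   6  15  45] [232.6 128.6] [ 822.4 -548.9  120.8]
[ 83 127  90  38 134] [126.3 142.9] [1026.5 -204.   254.3]
[354 216   6   6  18] [356.8 218.7] [ 479.4 -184.2   52.8]
[361 289   6   8  30] [363.4 292.3] [499.8 218.1 152.1]
[395 303   5   4  16] [396.9 304.3] [433.3 209.5 113.7]
wrist [[415.07804332   0.         321.06324671]
 [  0.         415.07804332 241.4890204 ]
 [  0.           0.           1.        ]] -0.04607367105192565 [ 307.08981736 -493.78161818  382.52897869] [ 0.82970805 -0.1201622   0.07889046 -0.53937176]
```

View pics/scene.png

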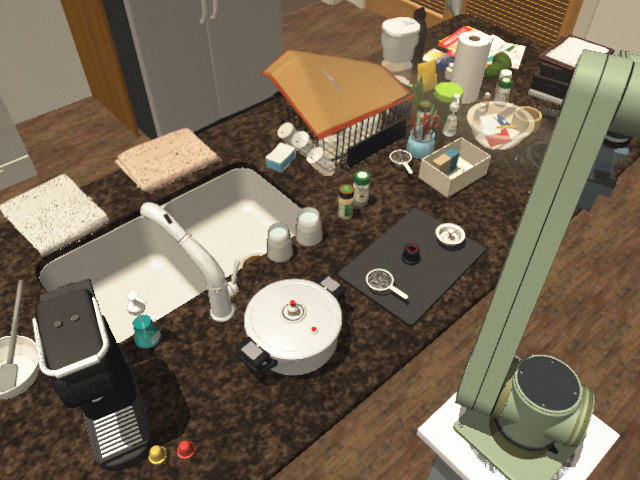

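View pics/side.png

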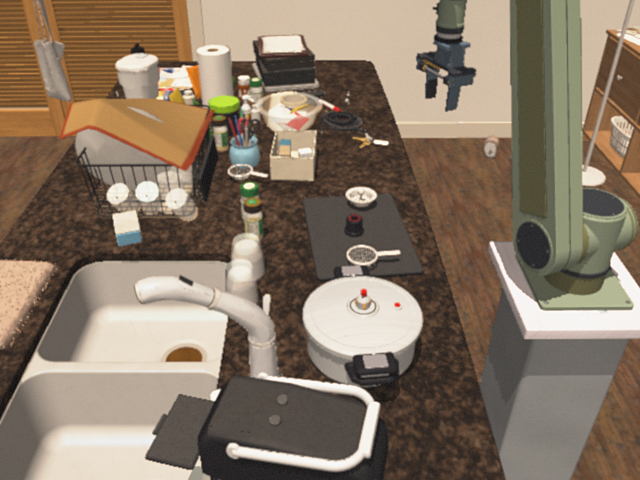

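The scene and side pictures show the red knob at scene (292,303) and side (363,292). The cap is at scene (412,252) and side (354,224), between the strainer and the tea strainer. I'll triangulate both and check what stands near them.

```bash
python3 - <<'E'
from h import *
C={n:np.load(n+".npy",allow_pickle=True).item() for n in["scene","side"]}
print("knob",tri([ray(C["scene"],292.2,302.8),ray(C["side"],363.4,292.3)]))
for n,(u,v) in {"scene":(412,247.9),"side":(355,218)}.items():
    c=C[n];P=cloud(c);print(n,np.array2string(P[v.__int__()-4:int(v)+20:3,int(u)].round(0)))
    # cap top points: z in 46..56 near
    m=(abs(P[...,2]-51)<3)&(np.hypot(P[...,0]-485,P[...,1]+193)<32)
    print("captop",P[m].mean(0),P[m].min(0),P[m].max(0),m.sum())
    # lid rim
    m=(abs(P[...,2]-100)<4)&(np.hypot(P[...,0]-498,P[...,1]-217)<125)
    q=P[m];print("rim",q.min(0),q.max(0))
    for nm,cx,cy in [("knob",498,217),("cap",485,-190)]:
        d=np.hypot(P[...,0]-cx,P[...,1]-cy);
        for lo,hi in [(0,40),(40,70),(70,110),(110,160)]:
            k=(d>=lo)&(d<hi);q=P[k];i=np.nanargmax(q[:,2]);print(nm,lo,hi,q[i].round(0))
c=C["side"];save("crop1.png",np.hstack([cv2.resize(C["scene"]["img"][225:325,260:430],None,fx=2.3,fy=4,interpolation=2),cv2.resize(c["img"][200:320,310:410],(400,400),interpolation=2)]))
E
```

```text
knob [498.99842352 213.12510358 146.61181886]
scene [[ 522. -240.    8.]
 [ 492. -200.   48.]
 [ 496. -208.   28.]
 [ 478. -184.   47.]
 [ 471. -177.   46.]
 [ 470. -178.   33.]
 [ 471. -182.   18.]
 [ 465. -176.   15.]]
captop [ 483.23786418 -189.30200254   50.54253904] [ 463.26720174 -209.38949264   48.00191451] [ 502.60813981 -169.80153869   53.85767381] 77
rim [383.07211027  92.19667609  96.00215244] [608.69350969 341.78375627 103.99881578]
knob 0 40 [494. 214. 156.]
knob 40 70 [430. 211. 118.]
knob 70 110 [427. 211. 116.]
knob 110 160 [388. 201. 108.]
cap 0 40 [ 471. -183.   57.]
cap 40 70 [ 533. -181.   16.]
cap 70 110 [ 481. -287.   44.]
cap 110 160 [ 455. -318.   60.]
side [[ 483. -204.   53.]
 [ 483. -203.   44.]
 [ 485. -174.   54.]
 [ 485. -175.   45.]
 [ 485. -167.   41.]
 [ 485. -172.   29.]
 [ 484. -171.   20.]
 [ 484. -167.   14.]]
captop [ 487.88287708 -186.84176237   51.41239643] [ 469.45332595 -207.08804786   48.07525853] [ 507.01872652 -166.74725292   53.8753127 ] 90
rim [386.04064047  92.52069223  96.01450161] [611.21037024 341.84478897 103.99767931]
knob 0 40 [499. 218. 158.]
knob 40 70 [437. 209. 117.]
knob 70 110 [427. 208. 112.]
knob 110 160 [495. 104. 106.]
cap 0 40 [ 477. -189.   56.]
cap 40 70 [ 530. -142.   16.]
cap 70 110 [ 449. -279.   45.]
cap 110 160 [ 463. -311.   59.]
```

View pics/crop1.png

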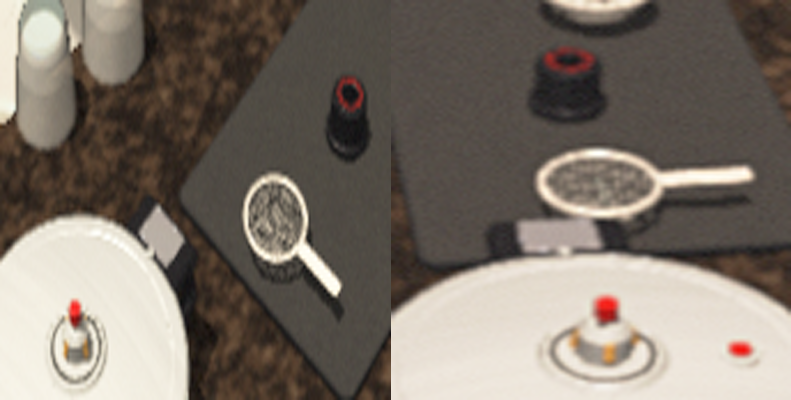

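The knob sits at about (499,214,147) and the cap's axis at about (485,-188). I'll move over the cooker with the closing line along x and refine the positions with the wrist camera.

send_rows --commands '[{"x": 5,"y": 15,"z": 20,"twist": 4},{"x": 15,"y": 45,"z": 40,"twist": 10},{"x": 257,"y": 738,"z": 80,"twist": 66},{"x": 257,"y": 738,"z": 80,"twist": 66},{"x": 257,"y": 738,"z": 80,"twist": 66},{"x": 257,"y": 738,"z": 80,"twist": 66},{"x": 257,"y": 738,"z": 80,"twist": 66},{"x": 257,"y": 738,"z": 80,"twist": 66},{"x": 257,"y": 738,"z": 80,"twist": 66},{"x": 257,"y": 738,"z": 80,"twist": 66},{"x": 257,"y": 738,"z": 80,"twist": 66},{"x": 257,"y": 738,"z": 80,"twist": 66},{"x": 257,"y": 738,"z": 80,"twist": 66},{"x": 257,"y": 738,"z": 80,"twist": 66},{"x": 257,"y": 738,"z": 80,"twist": 66},{"x": 257,"y": 738,"z": 80,"twist": 66},{"x": 257,"y": 738,"z": 80,"twist": 66},{"x": 257,"y": 738,"z": 80,"twist": 66},{"x": 257,"y": 738,"z": 80,"twist": 66},{"x": 257,"y": 738,"z": 80,"twist": 66}]'

```text
clock: 1.82
eef_pos: [490.4, 215.9, 260.3]
tcp_rot: [-0.0, 0.707, 0.707, 0.0]
ft_force: [0.5, -0.5, -0.4]
width: 91.2
finger_force: 0.0
```

send_rows --commands '[{"x": 0},{"x": 0},{"x": 0},{"x": 0},{"x": 0},{"x": 0}]'

```text
invalid input
```

```bash
python3 - <<'E'
from h import *
s=r.get_state();print(s["clock"],s["eef_pos"],s["tcp_rot"],s["joint_pos"].round(2))
c=imaging.read_camera("wrist");np.save("w1.npy",c,allow_pickle=True);save("w1.png",c["img"])
print(c["position"],c["attitude"])
P=cloud(c);hsv=cv2.cvtColor(c["img"],cv2.COLOR_RGB2HSV)
m=(((hsv[...,0]<8)|(hsv[...,0]>172))&(hsv[...,1]>140)&(hsv[...,2]>60)).astype(np.uint8)
k,l,st,ce=cv2.connectedComponentsWithStats(m)
for i in range(1,k):
    if st[i,4]>15:
        q=P[l==i];print(st[i],ce[i].round(1),np.nanmedian(q,0).round(1),np.nanmax(q[:,2]))
E
```

```text
1.8167 [490.35647552 215.93806513 260.34920638] [-3.80835349e-04  7.07026544e-01  7.07186803e-01  3.82864836e-04] [0.39 0.22 1.51 0.   1.42 0.39]
[490.91433502 295.58326162 462.98558099] [ 9.89674038e-01 -1.43335085e-01 -1.70772532e-04  5.67887261e-04]
[252 217  12   8  67] [258.  220.2] [436.3 211.2 112.4] 114.09115920877429
[328 218  14  14 155] [334.  224.3] [501.1 217.4 151.8] 154.33667872432312
```

View pics/w1.png

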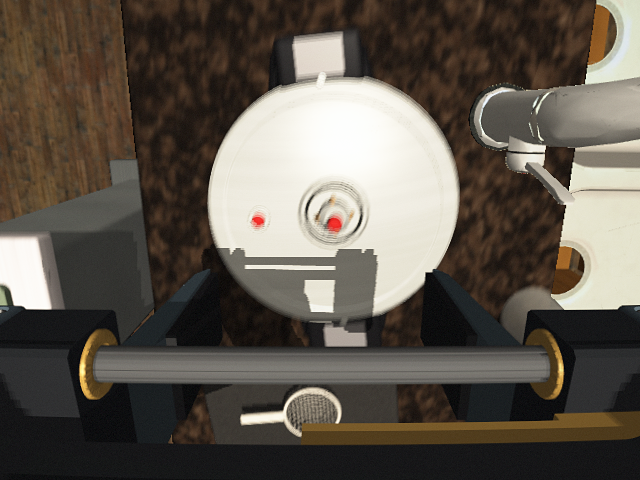

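The wrist view shows the knob at (334,224), the stud ring round it, the lid rim centred near column 334, and the faucet well to the right. I'll take a second wrist view from over the cap, then fit both.

send_rows --commands '[{"x": 8,"y": -30,"z": -20,"twist": 0},{"x": 8,"y": -70,"z": -50,"twist": 0},{"x": 8,"y": -70,"z": -50,"twist": 0},{"x": 8,"y": -70,"z": -50,"twist": 0},{"x": 8,"y": -70,"z": -50,"twist": 0},{"x": 8,"y": -70,"z": -50,"twist": 0},{"x": 8,"y": -70,"z": -50,"twist": 0}]'

```text
clock: 2.45
eef_pos: [498.5, 143.2, 212.0]
tcp_rot: [0.0, 0.708, 0.707, 0.001]
ft_force: [0.0, -0.4, 0.7]
width: 91.4
finger_force: 0.0
```

```bash
python3 - <<'E'
from h import *
s=r.get_state();print(s["clock"],s["eef_pos"])
c2=imaging.read_camera("wrist");np.save("w2.npy",c2,allow_pickle=True);save("w2.png",c2["img"])
L=[]
for c in (np.load("w1.npy",allow_pickle=True).item(),c2):
    P=cloud(c);hsv=cv2.cvtColor(c["img"],cv2.COLOR_RGB2HSV)
    m=(((hsv[...,0]<8)|(hsv[...,0]>172))&(hsv[...,1]>140)&(hsv[...,2]>60)).astype(np.uint8)
    k,l,st,ce=cv2.connectedComponentsWithStats(m)
    i=[i for i in range(1,k) if st[i,4]>60 and np.nanmax(P[l==i][:,2])>140][0]
    print(st[i],ce[i],c["position"]);top=P[(l==i)&(P[...,2]>151)];print("top",top.mean(0),top.min(0),top.max(0))
    o,d=ray(c,*ce[i]);L.append((o,d));print("ray@150",o+d*(150-o[2])/d[2])
    # seat ring / rim: points of lid at z 95..103, circle fit
    m=(abs(P[...,2]-99)<2)&(np.hypot(P[...,0]-498,P[...,1]-215)<120)&(np.hypot(P[...,0]-498,P[...,1]-215)>105)
    q=P[m];A=np.c_[2*q[:,:2],np.ones(len(q))];x=np.linalg.lstsq(A,(q[:,:2]**2).sum(1),rcond=None)[0];print("rim",x[:2],np.sqrt(x[2]+x[0]**2+x[1]**2),len(q))
    m=(P[...,2]>120)&(P[...,2]<140)&(np.hypot(P[...,0]-498,P[...,1]-215)<25);q=P[m];print("stud",q.min(0),q.max(0))
print("tri",tri(L))
E
```

```text
2.45 [498.49264268 143.1524619  211.98362013]
[328 218  14  14 155] [334.03870968 224.2516129 ] [490.91433502 295.58326162 462.98558099]
top [501.04059052 216.34155568 152.33719004] [496.40793619 211.98550633 151.03819077] [505.72182149 220.80443946 154.33667872]
ray@150 [501.14213859 216.95816362 150.        ]
rim [498.41798091 215.27456514] 110.02989997336091 5861
stud [484.27702156 199.69143363 120.02420827] [517.92614031 231.51694277 138.69420654]
[314 124  19  19 269] [323.01115242 132.9739777 ] [498.67815936 222.80853727 414.57312465]
top [500.77217376 214.837315   152.32207646] [495.61815921 209.13123842 151.06173641] [506.06176695 219.94175124 154.66454819]
ray@150 [500.56494547 214.54030863 150.        ]
rim [499.29801972 212.73595336] 108.43675173187984 5800
stud [484.32135794 198.10273024 121.59500048] [517.08448815 230.72819637 138.63324941]
tri [501.06346314 214.25981203 139.45280088]
```

The knob is at about (500.6,215.2), measured from two wrist views. I'll lower the fingertips to just above the stud top and grip it.

send_rows --commands '[{"x": 3,"y": 30,"z": 0,"twist": 0},{"x": 3,"y": 60,"z": 0,"twist": 0},{"x": 3,"y": 73,"z": 0,"twist": 0},{"x": 3,"y": 73,"z": -20,"twist": 0},{"x": 3,"y": 73,"z": -45,"twist": 0},{"x": 3,"y": 73,"z": -62,"twist": 0},{"x": 3,"y": 73,"z": -69,"twist": 0},{"x": 3,"y": 73,"z": -69,"twist": 0},{"x": 3,"y": 73,"z": -69,"twist": 0},{"x": 3,"y": 73,"z": -69,"twist": 0},{"x": 3,"y": 73,"z": -69,"twist": 0}]'

```text
clock: 3.42
eef_pos: [501.8, 215.5, 143.2]
tcp_rot: [0.001, 0.708, 0.706, 0.001]
ft_force: [0.4, 0.3, 0.2]
width: 91.3
finger_force: 0.0
```

send_rows --commands '[{"x": 0,"y": 0,"z": 0,"twist": 0},{"x": 0,"y": 0,"z": 0,"twist": 0},{"x": 0,"y": 0,"z": 0,"twist": 0},{"x": 0,"y": 0,"z": 0,"twist": 0},{"x": 0,"y": 0,"z": 0,"twist": 0},{"x": 0,"y": 0,"z": 0,"twist": 0},{"x": 0,"y": 0,"z": 0,"twist": 0},{"x": 0,"y": 0,"z": 0,"twist": 0},{"x": 0,"y": 0,"z": 0,"twist": 0},{"x": 0,"y": 0,"z": 0,"twist": 0},{"x": 0,"y": 0,"z": 0,"twist": 0},{"x": 0,"y": 0,"z": 0,"twist": 0}]' --claw -1 --squeeze 20

```text
clock: 4.42
eef_pos: [500.8, 215.2, 141.8]
tcp_rot: [0.0, 0.708, 0.706, -0.0]
ft_force: [0.6, -0.3, -0.0]
width: 14.4
finger_force: 0.0
```

```bash
python3 - <<'E'
from h import *
s=r.get_state();print(s["clock"],s["eef_pos"],s["ft_force"],s["ft_torque"],s["width"],s["finger_force"])
E
```

```text
4.4167 [500.78061653 215.18704004 141.77087542] [ 0.63734445 -0.25277683 -0.04682931] [-0.01490528 -0.10013373 -0.01923581] 14.44220685561583 0.0
```

Still closing. A few more rows.

send_rows --commands '[{"x": 0,"y": 0,"z": 0,"twist": 0},{"x": 0,"y": 0,"z": 0,"twist": 0},{"x": 0,"y": 0,"z": 0,"twist": 0},{"x": 0,"y": 0,"z": 0,"twist": 0}]'

```text
clock: 4.75
eef_pos: [500.8, 215.2, 141.8]
tcp_rot: [0.0, 0.708, 0.706, 0.0]
ft_force: [-0.4, -0.4, -0.3]
width: 0.4
finger_force: 0.0
```

The fingers closed to 0.4 mm, so they missed the knob. I'll look.

```bash
python3 - <<'E'
from h import *
c=imaging.read_camera("wrist");d=imaging.read_camera("side");e=imaging.read_camera("scene")
np.save("w3.npy",c,allow_pickle=True)
a=cv2.resize(c["img"][60:460,160:480],(400,500))
b=cv2.resize(d["img"][200:340,300:440],(400,300),interpolation=2)
g=cv2.resize(e["img"][240:340,240:340],(400,200),interpolation=2)
save("c3.png",np.hstack([a,np.vstack([b,g])]))
E
```

```text
(no output)
```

View pics/c3.png

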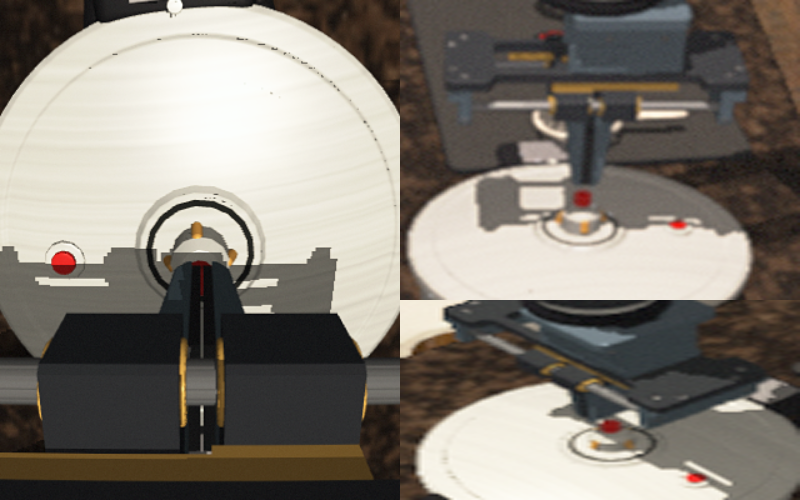

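```bash
python3 - <<'E'
from h import *
for n,(u0,u1,v0,v1) in {"side":(355,375,270,300),"scene":(282,302,285,312)}.items():
    c=imaging.read_camera(n);P=cloud(c)
    hsv=cv2.cvtColor(c["img"],cv2.COLOR_RGB2HSV)
    u=int((u0+u1)/2)-(1 if n=="side" else 0)
    for v in range(v0,v1,2): print(n,u,v,P[v,u].round(0),c["img"][v,u])
    K=np.array(c["K"])
    for X in [(500.8,215.2,141.8),(500.5,215.2,148)]:
        q=rot(c).T@(np.array(X)-np.array(c["position"]));x,y=q[0]/-q[2],-q[1]/-q[2];f=1+c["k1"]*(x*x+y*y)
        print("proj",X,K[0,0]*x*f+K[0,2],K[1,1]*y*f+K[1,2])
    m=(((hsv[...,0]<8)|(hsv[...,0]>172))&(hsv[...,1]>140)&(hsv[...,2]>40))[v0:v1,u0:u1];j=np.argwhere(m);print("red",j.min(0)+[v0,u0],j.max(0)+[v0,u0],np.nanmedian(P[v0:v1,u0:u1][m],0))
E
```

```text
side 364 270 [502. 231. 213.] [44 44 47]
side 364 272 [502. 228. 206.] [50 49 52]
side 364 274 [502. 228. 201.] [46 48 47]
side 364 276 [501. 229. 197.] [43 42 48]
side 364 278 [501. 229. 193.] [44 39 39]
side 364 280 [501. 228. 187.] [42 41 45]
side 364 282 [501. 229. 183.] [35 35 36]
side 364 284 [490. 141. 107.] [40 35 41]
side 364 286 [491. 150. 110.] [87 81 79]
side 364 288 [498. 212. 156.] [124  90  86]
side 364 290 [498. 214. 153.] [132  31  30]
side 364 292 [499. 220. 153.] [145  33  29]
side 364 294 [498. 216. 144.] [139  27  29]
side 364 296 [498. 217. 140.] [121  66  62]
side 364 298 [498. 220. 138.] [138 133 123]
proj (500.8, 215.2, 141.8) 362.27776948509967 294.8648596377157
proj (500.5, 215.2, 148) 362.60187218220653 292.29083120745025
red [289 361] [295 366] [499.85575139 218.24699108 151.12366049]
scene 292 285 [462. 240. 268.] [119 115 110]
scene 292 287 [457. 243. 268.] [151 145 138]
scene 292 289 [456. 245. 265.] [100  98  94]
scene 292 291 [487. 221. 208.] [47 53 56]
scene 292 293 [491. 219. 195.] [50 56 59]
scene 292 295 [487. 222. 195.] [51 57 63]
scene 292 297 [488. 221. 185.] [60 64 64]
scene 292 299 [530. 189. 110.] [121 103  94]
scene 292 301 [500. 213. 153.] [128  25  24]
scene 292 303 [495. 217. 154.] [136  25  22]
scene 292 305 [495. 217. 147.] [129  26  24]
scene 292 307 [497. 216. 136.] [120 116 107]
scene 292 309 [492. 220. 136.] [166 161 147]
scene 292 311 [488. 223. 136.] [219 214 194]
proj (500.8, 215.2, 141.8) 291.0382190239765 304.25079488658275
proj (500.5, 215.2, 148) 291.03649054620104 302.668403562269
red [300 290] [305 294] [496.43465243 215.47689347 152.07682268]
```

```bash
python3 - <<'E'
from h import *
c=np.load("w3.npy",allow_pickle=True).item();P=cloud(c);print(c["position"])
for v in range(256,440,10): print(v,[P[v,u].round(0).tolist() for u in (308,314,320,330)])
d=imaging.read_camera("side");P=cloud(d)
m=(abs(P[...,0]-501)<60)&(abs(P[...,1]-215)<60)&(P[...,2]>160)
h,e=np.histogram(P[m][:,2],bins=range(160,330,10));print(list(zip(e,h)))
m2=m&(P[...,2]<190);print("lowest finger",np.percentile(P[m2],[2,50,98],axis=0))
E
```

```text
[501.50773226 295.07916645 344.29189396]
256 [[494.0, 224.0, 133.0], [498.0, 225.0, 135.0], [501.0, 225.0, 135.0], [506.0, 224.0, 134.0]]
266 [[495.0, 220.0, 136.0], [498.0, 220.0, 136.0], [501.0, 220.0, 137.0], [506.0, 220.0, 136.0]]
276 [[496.0, 232.0, 182.0], [498.0, 230.0, 178.0], [501.0, 231.0, 179.0], [505.0, 232.0, 183.0]]
286 [[496.0, 232.0, 193.0], [499.0, 230.0, 189.0], [501.0, 230.0, 188.0], [505.0, 230.0, 189.0]]
296 [[497.0, 232.0, 203.0], [499.0, 231.0, 200.0], [501.0, 231.0, 200.0], [505.0, 230.0, 199.0]]
306 [[497.0, 232.0, 210.0], [499.0, 231.0, 208.0], [501.0, 230.0, 207.0], [505.0, 230.0, 207.0]]
316 [[497.0, 232.0, 220.0], [499.0, 231.0, 216.0], [501.0, 230.0, 215.0], [505.0, 231.0, 216.0]]
326 [[497.0, 232.0, 226.0], [499.0, 230.0, 223.0], [501.0, 230.0, 223.0], [504.0, 230.0, 222.0]]
336 [[499.0, 251.0, 266.0], [499.0, 230.0, 229.0], [501.0, 231.0, 231.0], [504.0, 230.0, 230.0]]
346 [[499.0, 250.0, 269.0], [499.0, 226.0, 229.0], [501.0, 227.0, 229.0], [504.0, 227.0, 230.0]]
356 [[499.0, 249.0, 271.0], [500.0, 247.0, 267.0], [501.0, 247.0, 268.0], [503.0, 247.0, 
[... 726 characters left out ...]
.0, 281.0], [501.0, 238.0, 281.0], [503.0, 239.0, 281.0]]
[(np.int64(160), np.int64(0)), (np.int64(170), np.int64(13)), (np.int64(180), np.int64(52)), (np.int64(190), np.int64(54)), (np.int64(200), np.int64(61)), (np.int64(210), np.int64(64)), (np.int64(220), np.int64(70)), (np.int64(230), np.int64(80)), (np.int64(240), np.int64(42)), (np.int64(250), np.int64(19)), (np.int64(260), np.int64(234)), (np.int64(270), np.int64(418)), (np.int64(280), np.int64(326)), (np.int64(290), np.int64(631)), (np.int64(300), np.int64(233)), (np.int64(310), np.int64(212))]
lowest finger [[492.03187664 206.88515702 176.31572151]
 [502.39215358 230.59295107 184.18109245]
 [510.13685623 234.5640701  189.77363641]]
```

All three cameras show the real fingertips at z≈177, y 200–231, while the reported TCP is 141.8. The tips therefore stand about 35 mm higher than reported, with x and y correct. I'll reopen, go down 34 mm and regrip.

send_rows --commands '[{"x": 0,"y": 0,"z": 0,"twist": 0},{"x": 0,"y": 0,"z": 0,"twist": 0},{"x": 0,"y": 0,"z": 0,"twist": 0},{"x": 0,"y": 0,"z": 0,"twist": 0},{"x": 0,"y": 0,"z": 0,"twist": 0},{"x": 0,"y": 0,"z": 0,"twist": 0},{"x": 0,"y": 0,"z": 0,"twist": 0},{"x": 0,"y": 0,"z": 0,"twist": 0},{"x": 0,"y": 0,"z": -5,"twist": 0},{"x": 0,"y": 0,"z": -10,"twist": 0},{"x": 0,"y": 0,"z": -16,"twist": 0},{"x": 0,"y": 0,"z": -22,"twist": 0},{"x": 0,"y": 0,"z": -28,"twist": 0},{"x": 0,"y": 0,"z": -32,"twist": 0},{"x": 0,"y": 0,"z": -34,"twist": 0},{"x": 0,"y": 0,"z": -34,"twist": 0},{"x": 0,"y": 0,"z": -34,"twist": 0},{"x": 0,"y": 0,"z": -34,"twist": 0}]' --claw 0

```text
clock: 6.55
eef_pos: [501.1, 215.3, 108.1]
tcp_rot: [0.0, 0.708, 0.706, 0.0]
ft_force: [0.8, -0.4, -0.3]
width: 45.4
finger_force: 0.0
```

send_rows --commands '[{"x": 0,"y": 0,"z": 0,"twist": 0},{"x": 0,"y": 0,"z": 0,"twist": 0},{"x": 0,"y": 0,"z": 0,"twist": 0},{"x": 0,"y": 0,"z": 0,"twist": 0},{"x": 0,"y": 0,"z": 0,"twist": 0},{"x": 0,"y": 0,"z": 0,"twist": 0},{"x": 0,"y": 0,"z": 0,"twist": 0},{"x": 0,"y": 0,"z": 0,"twist": 0},{"x": 0,"y": 0,"z": 0,"twist": 0},{"x": 0,"y": 0,"z": 0,"twist": 0}]' --claw -1 --squeeze 20

```text
clock: 7.38
eef_pos: [500.1, 215.2, 107.8]
tcp_rot: [-0.0, 0.708, 0.706, -0.0]
ft_force: [-3.8, -0.4, 3.0]
width: 10.7
finger_force: 20.0
```

```bash
python3 - <<'E'
from h import *
s=r.get_state();print(r.grip_point_offset,s["clock"],s["eef_pos"],s["ft_force"],s["ft_torque"],s["width"],s["finger_force"])
d=imaging.read_camera("side");P=cloud(d)
m=(abs(P[...,0]-501)<30)&(abs(P[...,1]-215)<40)&(P[...,2]>120)&(d["img"].max(2)<75)
q=P[m];print("finger low",np.percentile(q,[1,5,50],axis=0))
c=imaging.read_camera("wrist");P=cloud(c)
for v in range(266,300,4): print(v,[P[v,u].round(0).tolist() for u in (305,310,314,330,335)])
E
```

```text
18.8 7.3833 [500.09192219 215.19535073 107.76467142] [-3.78804466 -0.38145336  3.00581007] [0.01812067 0.63125108 0.0370022 ] 10.671027865912711 20.000400245189667
finger low [[472.37551301 193.6278138  153.21621314]
 [475.37314214 199.44416957 176.53818269]
 [504.98104976 241.93295243 285.15270255]]
266 [[493.0, 225.0, 116.0], [495.0, 226.0, 120.0], [497.0, 229.0, 127.0], [505.0, 227.0, 123.0], [508.0, 225.0, 118.0]]
270 [[493.0, 225.0, 123.0], [496.0, 226.0, 126.0], [498.0, 228.0, 131.0], [505.0, 227.0, 127.0], [507.0, 225.0, 124.0]]
274 [[494.0, 231.0, 143.0], [496.0, 226.0, 131.0], [498.0, 227.0, 133.0], [505.0, 226.0, 132.0], [507.0, 231.0, 142.0]]
278 [[494.0, 231.0, 147.0], [496.0, 225.0, 132.0], [498.0, 225.0, 134.0], [505.0, 225.0, 133.0], [507.0, 230.0, 146.0]]
282 [[494.0, 230.0, 151.0], [496.0, 224.0, 135.0], [498.0, 223.0, 133.0], [505.0, 224.0, 135.0], [507.0, 230.0, 150.0]]
286 [[494.0, 230.0, 155.0], [496.0, 222.0, 136.0], [498.0, 222.0, 135.0], [505.0, 222.0, 135.0], [507.0, 228.0, 151.0]]
290 [[495.0, 230.0, 159.0], [496.0, 221.0, 137.0], [498.0, 221.0, 137.0], [505.0, 221.0, 137.0], [507.0, 227.0, 151.0]]
294 [[495.0, 230.0, 163.0], [496.0, 219.0, 137.0], [498.0, 218.0, 136.0], [505.0, 218.0, 135.0], [507.0, 225.0, 152.0]]
298 [[495.0, 230.0, 165.0], [496.0, 217.0, 137.0], [498.0, 220.0, 143.0], [505.0, 219.0, 142.0], [507.0, 223.0, 152.0]]
```

The knob is gripped (10.7 mm, 20 N) with the tips at about 142. I'll pull it up gently.

send_rows --commands '[{"x": 0,"y": 0,"z": 2,"twist": 0},{"x": 0,"y": 0,"z": 4,"twist": 0},{"x": 0,"y": 0,"z": 6,"twist": 0},{"x": 0,"y": 0,"z": 8,"twist": 0},{"x": 0,"y": 0,"z": 10,"twist": 0},{"x": 0,"y": 0,"z": 11,"twist": 0},{"x": 0,"y": 0,"z": 11,"twist": 0},{"x": 0,"y": 0,"z": 11,"twist": 0},{"x": 0,"y": 0,"z": 11,"twist": 0},{"x": 0,"y": 0,"z": 11,"twist": 0},{"x": 0,"y": 0,"z": 11,"twist": 0}]'

```text
clock: 8.4
eef_pos: [500.1, 215.1, 118.0]
tcp_rot: [-0.0, 0.708, 0.706, -0.001]
ft_force: [-4.7, 2.2, -11.6]
width: 11.1
finger_force: 20.0
```

```bash
python3 - <<'E'
from h import *
s=r.get_state();print(s["clock"],s["eef_pos"],s["ft_force"],s["width"],s["finger_force"])
for n,b in {"side":(340,386,270,310),"wrist":(290,350,150,420)}.items():
    c=imaging.read_camera(n);P=cloud(c);hsv=cv2.cvtColor(c["img"],cv2.COLOR_RGB2HSV)
    m=((hsv[...,0]<8)|(hsv[...,0]>172))&(hsv[...,1]>140)&(hsv[...,2]>40);k=np.zeros_like(m);k[b[2]:b[3],b[0]:b[1]]=1;m&=k
    j=np.argwhere(m);q=P[m];print(n,m.sum(),j.min(0),j.max(0),np.nanpercentile(q[:,2],[5,50,95]),np.nanmedian(q,0))
E
```

```text
8.4 [500.06542296 215.11321981 118.04825402] [ -4.66405022   2.16025491 -11.57990314] 11.138390913018224 19.99857634305954
side 42 [285 361] [291 367] [154.42036717 162.94522203 168.06521032] [498.62057911 219.11566367 162.94522203]
wrist 761 [295 308] [328 334] [153.48744292 162.00396898 163.40994788] [500.80074999 217.21991897 162.00396898]
```

The stem is at its stop: 10.2 mm of rise, 11.6 N of force, and the knob seen 10–11 mm higher. I'll hold briefly, release and wait.

send_rows --commands '[{"x": 0,"y": 0,"z": 0,"twist": 0},{"x": 0,"y": 0,"z": 0,"twist": 0},{"x": 0,"y": 0,"z": 0,"twist": 0}]'

```text
clock: 8.75
eef_pos: [500.1, 215.1, 118.1]
tcp_rot: [-0.0, 0.708, 0.706, -0.001]
ft_force: [-4.1, 2.0, -13.4]
width: 11.0
finger_force: 20.0
```

send_rows --commands '[{"x": 0,"y": 0,"z": 0,"twist": 0},{"x": 0,"y": 0,"z": 0,"twist": 0},{"x": 0,"y": 0,"z": 0,"twist": 0},{"x": 0,"y": 0,"z": 0,"twist": 0},{"x": 0,"y": 0,"z": 0,"twist": 0},{"x": 0,"y": 0,"z": 0,"twist": 0},{"x": 0,"y": 0,"z": 0,"twist": 0},{"x": 0,"y": 0,"z": 0,"twist": 0},{"x": 0,"y": 0,"z": 0,"twist": 0},{"x": 0,"y": 0,"z": 0,"twist": 0},{"x": 0,"y": 0,"z": 10,"twist": 0},{"x": 0,"y": 0,"z": 30,"twist": 0},{"x": 0,"y": 0,"z": 60,"twist": 0}]' --claw 0.5

```text
clock: 9.83
eef_pos: [499.2, 214.6, 177.7]
tcp_rot: [-0.001, 0.708, 0.706, -0.003]
ft_force: [0.4, 0.0, 0.2]
width: 68.4
finger_force: 0.0
```

```bash
python3 - <<'E'
from h import *
s=r.get_state();print(s["clock"],s["eef_pos"],s["ft_force"],s["width"],s["finger_force"])
n="scene";c=imaging.read_camera("side");P=cloud(c);hsv=cv2.cvtColor(c["img"],cv2.COLOR_RGB2HSV)
m=((hsv[...,0]<8)|(hsv[...,0]>172))&(hsv[...,1]>140)&(hsv[...,2]>40);k=np.zeros_like(m);k[270:310,340:386]=1;m&=k
j=np.argwhere(m);print(m.sum(),j.min(0),j.max(0),np.nanmedian(P[m],0))
E
```

```text
9.8333 [499.15125041 214.55387795 177.73612954] [0.37721821 0.03300093 0.22399321] 68.40351879923355 0.0
38 [288 361] [295 366] [498.27260314 216.68867856 151.14260352]
```

send_rows --commands '[{"x": -2,"y": -30,"z": 0,"twist": 0},{"x": -4,"y": -70,"z": 0,"twist": 0},{"x": -6,"y": -110,"z": 0,"twist": 0},{"x": -8,"y": -150,"z": 0,"twist": 0},{"x": -10,"y": -190,"z": 0,"twist": 0},{"x": -12,"y": -230,"z": 0,"twist": 0},{"x": -14,"y": -270,"z": 0,"twist": 0},{"x": -16,"y": -310,"z": 0,"twist": 0},{"x": -16,"y": -350,"z": -10,"twist": 0},{"x": -16,"y": -390,"z": -20,"twist": 0},{"x": -16,"y": -430,"z": -35,"twist": 0},{"x": -16,"y": -465,"z": -50,"twist": 0},{"x": -16,"y": -475,"z": -64,"twist": 0},{"x": -16,"y": -475,"z": -64,"twist": 0},{"x": -16,"y": -475,"z": -64,"twist": 0},{"x": -16,"y": -475,"z": -64,"twist": 0},{"x": -16,"y": -475,"z": -64,"twist": 0},{"x": -16,"y": -475,"z": -64,"twist": 0}]'

```text
clock: 11.38
eef_pos: [485.5, -258.9, 116.0]
tcp_rot: [0.001, 0.707, 0.707, 0.0]
ft_force: [-0.1, 0.5, -0.2]
width: 68.4
finger_force: 0.0
```

```bash
python3 - <<'E'
from h import *
s=r.get_state();print(s["clock"],s["eef_pos"],s["width"])
c=imaging.read_camera("wrist");np.save("w4.npy",c,allow_pickle=True);save("w4.png",c["img"])
P=cloud(c);hsv=cv2.cvtColor(c["img"],cv2.COLOR_RGB2HSV);print(c["position"])
m=(((hsv[...,0]<8)|(hsv[...,0]>172))&(hsv[...,1]>120)&(hsv[...,2]>40)).astype(np.uint8)
k,l,st,ce=cv2.connectedComponentsWithStats(m)
for i in range(1,k):
    if st[i,4]>15: print(st[i],ce[i].round(1),np.nanmedian(P[l==i],0).round(1))
x,y=P[...,0],P[...,1]
m=(abs(P[...,2]-51)<3)&(np.hypot(x-485,y+188)<30);q=P[m]
print("captop",q.mean(0),q.min(0),q.max(0),cv2.minEnclosingCircle(q[:,:2].astype(np.float32)))
E
```

```text
11.3833 [ 485.50642888 -258.91113532  116.00167911] 68.4478130542251
[ 485.74034142 -178.86107658  318.461772  ]
[303 138  40  21  52] [318.7 152.5] [ 483.4 -201.1   49.6]
captop [ 488.54072263 -189.85302912   49.50027529] [ 468.53691598 -209.84832999   48.00002736] [ 507.81466441 -170.26743678   52.15189752] ((488.5340270996094, -190.03965759277344), 20.02111053466797)
```

View pics/w4.png

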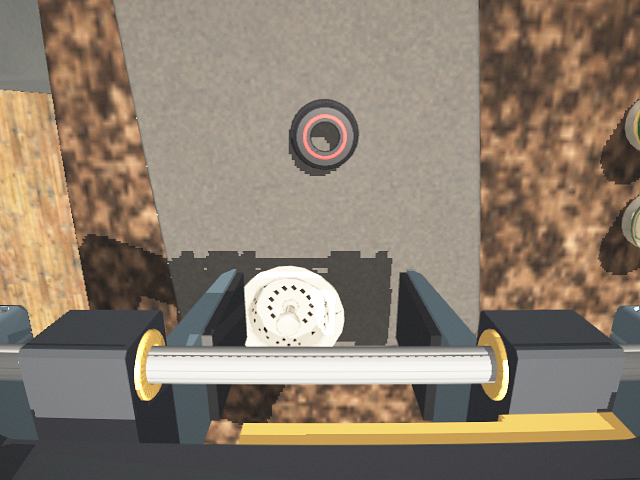

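The stem has sprung back (knob at z≈151) and the gripper force is zero. The wrist picture shows the cap ring centred near (325,136), giving a cap centre of about (488.3,-190) with its top at z≈50. I'll descend over it and grip above the skirt.

send_rows --commands '[{"x": 3,"y": 25,"z": 0,"twist": 0},{"x": 3,"y": 55,"z": 0,"twist": 0},{"x": 3,"y": 70,"z": 0,"twist": 0},{"x": 3,"y": 70,"z": -20,"twist": 0},{"x": 3,"y": 70,"z": -45,"twist": 0},{"x": 3,"y": 70,"z": -70,"twist": 0},{"x": 3,"y": 70,"z": -95,"twist": 0},{"x": 3,"y": 70,"z": -110,"twist": 0},{"x": 3,"y": 70,"z": -120,"twist": 0},{"x": 3,"y": 70,"z": -126,"twist": 0},{"x": 3,"y": 70,"z": -129,"twist": 0},{"x": 3,"y": 70,"z": -129,"twist": 0},{"x": 3,"y": 70,"z": -129,"twist": 0},{"x": 3,"y": 70,"z": -129,"twist": 0},{"x": 3,"y": 70,"z": -129,"twist": 0},{"x": 3,"y": 70,"z": -129,"twist": 0}]'

```text
clock: 12.77
eef_pos: [488.2, -190.0, -13.6]
tcp_rot: [0.001, 0.708, 0.706, 0.0]
ft_force: [0.3, 0.3, 0.8]
width: 68.5
finger_force: 0.0
```

```bash
python3 - <<'E'
from h import *
s=r.get_state();print(s["clock"],s["eef_pos"],s["ft_force"],s["width"])
c=imaging.read_camera("wrist");np.save("w5.npy",c,allow_pickle=True);save("w5.png",c["img"])
P=cloud(c);x,y,z=P[...,0],P[...,1],P[...,2]
m=(abs(z-51)<4)&(np.hypot(x-488,y+190)<23);q=P[m];print("captop",q.mean(0),q.min(0),q.max(0))
for a,b in((440,466),(510,540)):
    m=(x>a)&(x<b)&(abs(y+190)<22)&(z>14)&(z<70);q=P[m];print(a,len(q),np.percentile(q,[1,50,99],axis=0).round(1).tolist())
E
```

```text
12.7667 [ 488.18991395 -190.0172256   -13.59487164] [0.29986928 0.26186442 0.7899038 ] 68.4904098902466
captop [ 488.4520541  -180.94487231   49.27026095] [ 468.41359253 -194.31900903   47.00024069] [ 508.57978935 -169.18360127   51.60986092]
440 3345 [[443.4, -205.9, 16.0], [454.2, -175.2, 47.7], [465.3, -172.8, 69.6]]
510 3418 [[510.7, -205.8, 15.8], [523.2, -175.3, 47.5], [534.0, -172.9, 69.6]]
```

View pics/w5.png

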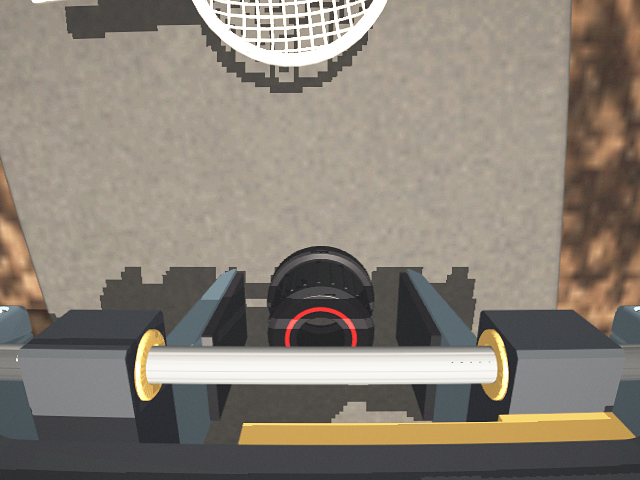

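The wrist view shows the cap (ring near (320,340)) centred between the open fingers. Closing.

send_rows --commands '[{"x": 0,"y": 0,"z": 0,"twist": 0},{"x": 0,"y": 0,"z": 0,"twist": 0},{"x": 0,"y": 0,"z": 0,"twist": 0},{"x": 0,"y": 0,"z": 0,"twist": 0},{"x": 0,"y": 0,"z": 0,"twist": 0},{"x": 0,"y": 0,"z": 0,"twist": 0},{"x": 0,"y": 0,"z": 0,"twist": 0},{"x": 0,"y": 0,"z": 0,"twist": 0}]' --claw -1 --squeeze 40

```text
clock: 13.48
eef_pos: [487.8, -189.8, -14.2]
tcp_rot: [0.0, 0.708, 0.706, 0.0]
ft_force: [0.3, 0.5, -0.3]
width: 40.6
finger_force: 40.0
```

Gripped at 40.6 mm. I'll lift and carry it over the stem.

send_rows --commands '[{"x": 0,"y": 0,"z": 10,"twist": 0},{"x": 0,"y": 0,"z": 30,"twist": 0},{"x": 0,"y": 0,"z": 60,"twist": 0},{"x": 0,"y": 0,"z": 95,"twist": 0},{"x": 0,"y": 15,"z": 125,"twist": 0},{"x": 1,"y": 40,"z": 150,"twist": 0},{"x": 2,"y": 75,"z": 160,"twist": 0},{"x": 4,"y": 115,"z": 160,"twist": 0},{"x": 5,"y": 155,"z": 160,"twist": 0},{"x": 6,"y": 195,"z": 160,"twist": 0},{"x": 8,"y": 235,"z": 160,"twist": 0},{"x": 9,"y": 275,"z": 160,"twist": 0},{"x": 10,"y": 315,"z": 160,"twist": 0},{"x": 11,"y": 350,"z": 160,"twist": 0},{"x": 12,"y": 380,"z": 160,"twist": 0},{"x": 12,"y": 396,"z": 160,"twist": 0},{"x": 12,"y": 404.5,"z": 160,"twist": 0},{"x": 12,"y": 404.5,"z": 160,"twist": 0},{"x": 12,"y": 404.5,"z": 160,"twist": 0},{"x": 12,"y": 404.5,"z": 160,"twist": 0}]'

```text
clock: 15.15
eef_pos: [499.7, 213.5, 145.9]
tcp_rot: [0.0, 0.708, 0.706, -0.0]
ft_force: [-0.3, 0.3, -0.6]
width: 40.6
finger_force: 40.0
```

send_rows --commands '[{"x": 0,"y": 0,"z": 0,"twist": 0},{"x": 0,"y": 0,"z": 0,"twist": 0},{"x": 0,"y": 0,"z": 0,"twist": 0}]'

```text
clock: 15.4
eef_pos: [499.9, 213.8, 145.9]
tcp_rot: [0.0, 0.708, 0.706, 0.0]
ft_force: [-0.1, 0.1, 0.1]
width: 41.0
finger_force: 40.0
```

```bash
python3 - <<'E'
from h import *
s=r.get_state();print(s["clock"],s["eef_pos"],s["ft_force"],s["width"],s["finger_force"])
for n,b in {"side":(330,396,240,310),"scene":(260,330,255,320),"wrist":(260,380,200,420)}.items():
    c=imaging.read_camera(n);np.save(n+"6.npy",c,allow_pickle=True);P=cloud(c);hsv=cv2.cvtColor(c["img"],cv2.COLOR_RGB2HSV)
    m=((hsv[...,0]<8)|(hsv[...,0]>172))&(hsv[...,1]>110)&(hsv[...,2]>35);k=np.zeros_like(m);k[b[2]:b[3],b[0]:b[1]]=1;m&=k
    j=np.argwhere(m)
    if len(j): print(n,m.sum(),j.min(0),j.max(0),np.nanmedian(P[m],0))
    if n=="wrist":w=c
    if n=="side":d=c
    if n=="scene":e=c
save("c6.png",np.hstack([cv2.resize(w["img"][150:450,200:440],(400,500)),np.vstack([cv2.resize(d["img"][230:320,310:430],(400,300),interpolation=2),cv2.resize(e["img"][230:330,230:360],(400,300),interpolation=2)[:200]*1 if 0 else cv2.resize(e["img"][250:320,230:370],(400,200),interpolation=2)])]))
E
```

```text
15.4 [499.89041411 213.84560508 145.90339606] [-0.10160601  0.07068285  0.09700913] 41.03805741136088 39.99990753829479
side 120 [260 357] [305 395] [498.44406314 218.00383774 210.99676635]
scene 2 [305 292] [306 292] [487.68431386 222.61384747 156.83038352]
wrist 566 [308 269] [414 357] [500.34973792 222.24491804 209.84514604]
```

View pics/c6.png

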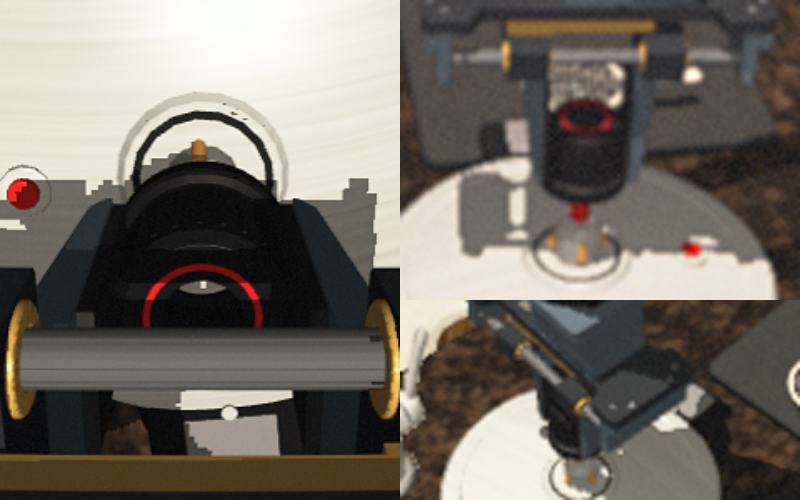

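```bash
python3 - <<'E'
from h import *
s=r.get_state();print(s["eef_pos"])
def pr(c,X):
    K=np.array(c["K"]);q=rot(c).T@(np.array(X,float)-np.array(c["position"]));x,y=q[0]/-q[2],-q[1]/-q[2];f=1+c["k1"]*(x*x+y*y)
    return np.array([K[0,0]*x*f+K[0,2],K[1,1]*y*f+K[1,2]]).round(2)
c=np.load("side6.npy",allow_pickle=True).item();hsv=cv2.cvtColor(c["img"],cv2.COLOR_RGB2HSV)
m=(((hsv[...,0]<8)|(hsv[...,0]>172))&(hsv[...,1]>110)&(hsv[...,2]>35)).astype(np.uint8)
k,l,st,ce=cv2.connectedComponentsWithStats(m[240:310,330:396])
for i in range(1,k):
    if st[i,4]>4: print(st[i],ce[i]+[330,240])
for z in(148,211): print(z,"side",pr(c,(500,214.3,z)),pr(c,(502,214.3,z)),pr(c,(500,217,z)))
P=cloud(c);q=P[(P[...,2]>198)&(P[...,2]<216)&(np.hypot(P[...,0]-500,P[...,1]-215)<24)];print("ringtop",q.min(0),q.max(0))
# wrist: ring and stud axis
w=np.load("wrist6.npy",allow_pickle=True).item();P=cloud(w)
hsv=cv2.cvtColor(w["img"],cv2.COLOR_RGB2HSV)
m=((hsv[...,0]<8)|(hsv[...,0]>172))&(hsv[...,1]>110)&(hsv[...,2]>35);m[:,:275]=0;m[:,370:]=0;m[:300]=0
q=P[m];print("ring",q.min(0),q.max(0));j=np.argwhere(m);print(j.min(0),j.max(0))
# seat ring (dark circle) on lid in wrist, w2 for comparison
for n in("w2","wrist6"):
    w=np.load(n+".npy",allow_pickle=True).item();P=cloud(w);g=w["img"].max(2)
    m=(g<60)&(abs(P[...,2]-113)<6)&(np.hypot(P[...,0]-500,P[...,1]-215)<36)&(np.hypot(P[...,0]-500,P[...,1]-215)>20)&(P[...,1]>(190 if n=="w2" else 225))
    q=P[m];A=np.c_[2*q[:,:2],np.ones(len(q))];x=np.linalg.lstsq(A,(q[:,:2]**2).sum(1),rcond=None)[0];print(n,"seatring",x[:2],np.sqrt(x[2]+x[:2]@x[:2]),len(q))
E
```

```text
[499.84636131 214.32455711 145.8397365 ]
[27 20 17 10 85] [365.2        265.15294118]
[31 50  6  7 31] [363.4516129  292.96774194]
148 side [362.84 291.98] [361.76 291.98] [362.95 292.92]
211 side [364.55 264.88] [363.43 264.88] [364.67 265.79]
ringtop [478.29268019 193.05700917 198.02130396] [519.86556625 237.55134321 215.07364445]
ring [nan nan nan] [nan nan nan]
[308 285] [346 357]
w2 seatring [500.59778629 214.58446645] 23.83756516246316 613
wrist6 seatring [500.65479371 215.29533625] 23.2562234249126 372
```

In x the cap is within about 0.1 mm of the stud, and in y within about 1 mm. I'll lower it to just above the catches.

send_rows --commands '[{"x": 0,"y": 0,"z": -5,"twist": 0},{"x": 0,"y": 0,"z": -11,"twist": 0},{"x": 0,"y": 0,"z": -17,"twist": 0},{"x": 0,"y": 0,"z": -23,"twist": 0},{"x": 0,"y": 0,"z": -29,"twist": 0},{"x": 0,"y": 0,"z": -34,"twist": 0},{"x": 0,"y": 0,"z": -38,"twist": 0},{"x": 0,"y": 0,"z": -40,"twist": 0},{"x": 0,"y": 0,"z": -40,"twist": 0},{"x": 0,"y": 0,"z": -40,"twist": 0},{"x": 0,"y": 0,"z": -40,"twist": 0}]'

```text
clock: 16.47
eef_pos: [500.0, 214.8, 106.1]
tcp_rot: [0.0, 0.708, 0.706, 0.0]
ft_force: [0.4, 0.3, -0.1]
width: 40.7
finger_force: 40.0
```

send_rows --commands '[{"x": 0,"y": 0,"z": -1.5,"twist": 0},{"x": 0,"y": 0,"z": -3,"twist": 0},{"x": 0,"y": 0,"z": -4.5,"twist": 0},{"x": 0,"y": 0,"z": -5.5,"twist": 0},{"x": 0,"y": 0,"z": -5.5,"twist": 0},{"x": 0,"y": 0,"z": -5.5,"twist": 0}]'

```text
clock: 16.97
eef_pos: [500.4, 214.9, 101.2]
tcp_rot: [0.0, 0.708, 0.706, 0.001]
ft_force: [-0.8, -0.4, 4.6]
width: 41.0
finger_force: 40.0
```

send_rows --commands '[{"x": 0,"y": 0,"z": -1,"twist": 0},{"x": 0,"y": 0,"z": -2,"twist": 0},{"x": 0,"y": 0,"z": -3,"twist": 0},{"x": 0,"y": 0,"z": -3,"twist": 0},{"x": 0,"y": 0,"z": -3,"twist": 0}]'

```text
clock: 17.38
eef_pos: [500.6, 215.0, 98.6]
tcp_rot: [0.001, 0.708, 0.706, 0.001]
ft_force: [-1.0, -0.4, 7.2]
width: 40.6
finger_force: 40.0
```

send_rows --commands '[{"x": 0,"y": 0,"z": -1,"twist": 0},{"x": 0,"y": 0,"z": -2,"twist": 0},{"x": 0,"y": 0,"z": -3,"twist": 0},{"x": 0,"y": 0,"z": -3,"twist": 0},{"x": 0,"y": 0,"z": -3,"twist": 0}]'

```text
clock: 17.8
eef_pos: [499.6, 214.6, 93.5]
tcp_rot: [-0.0, 0.708, 0.706, -0.0]
ft_force: [0.9, 0.7, -2.7]
width: 40.6
finger_force: 40.0
```

send_rows --commands '[{"x": 0,"y": 0,"z": -1,"twist": 0},{"x": 0,"y": 0,"z": -2,"twist": 0},{"x": 0,"y": 0,"z": -2,"twist": 0},{"x": 0,"y": 0,"z": -2,"twist": 0}]'

```text
clock: 18.13
eef_pos: [499.6, 214.6, 92.8]
tcp_rot: [-0.0, 0.708, 0.706, -0.0]
ft_force: [-3.1, -0.3, 4.8]
width: 40.7
finger_force: 40.0
```

It clicked (the force dropped) and the seat contact came at the expected height. Pressing firmer.

send_rows --commands '[{"x": 0,"y": 0,"z": -0.5,"twist": 0},{"x": 0,"y": 0,"z": -1,"twist": 0},{"x": 0,"y": 0,"z": -1,"twist": 0},{"x": 0,"y": 0,"z": -1,"twist": 0},{"x": 0,"y": 0,"z": -1,"twist": 0},{"x": 0,"y": 0,"z": -1,"twist": 0}]'

```text
clock: 18.63
eef_pos: [499.6, 214.6, 92.7]
tcp_rot: [0.0, 0.708, 0.706, 0.0]
ft_force: [-2.9, -2.3, 9.5]
width: 40.8
finger_force: 40.0
```

```bash
python3 - <<'E'
from h import *
c=imaging.read_camera("side");P=cloud(c);hsv=cv2.cvtColor(c["img"],cv2.COLOR_RGB2HSV)
m=((hsv[...,0]<8)|(hsv[...,0]>172))&(hsv[...,1]>110)&(hsv[...,2]>35);k=np.zeros_like(m);k[270:310,345:384]=1;m&=k
j=np.argwhere(m);print(m.sum(),j.min(0),j.max(0),np.nanmedian(P[m],0))
q=P[(P[...,2]>130)&(np.hypot(P[...,0]-500,P[...,1]-215)<18)&(P[...,2]<166)];print(np.percentile(q[:,2],[50,95]))
s=r.get_state();print(s["clock"],s["eef_pos"],s["ft_force"],s["finger_force"])
E
```

```text
106 [283 356] [293 372] [498.13230329 217.14652196 158.23742685]
[157.9432671  160.33303466]
18.6833 [499.59420874 214.65130573  92.70789266] [-2.76893578 -1.97045274 10.03777483] 40.00238257460296
```

The cap's top is at z≈158, which is home (116+42). A little more push for margin.

send_rows --commands '[{"x": 0,"y": 0,"z": -0.5,"twist": 0},{"x": 0,"y": 0,"z": -1,"twist": 0},{"x": 0,"y": 0,"z": -1,"twist": 0},{"x": 0,"y": 0,"z": -1,"twist": 0},{"x": 0,"y": 0,"z": -1,"twist": 0},{"x": 0,"y": 0,"z": -1,"twist": 0},{"x": 0,"y": 0,"z": -1,"twist": 0},{"x": 0,"y": 0,"z": -1,"twist": 0}]'

```text
clock: 19.35
eef_pos: [499.6, 214.6, 92.7]
tcp_rot: [0.0, 0.708, 0.706, 0.0]
ft_force: [-4.9, -1.9, 17.3]
width: 40.6
finger_force: 40.0
```

```bash
python3 - <<'E'
from h import *
s=r.get_state();print(s["clock"],s["eef_pos"],s["ft_force"],s["finger_force"])
if s["ft_force"][2]>9: print(workorder.close_job())
E
```

```text
19.35 [499.60822266 214.64857956  92.69404413] [-4.86303476 -1.89724901 17.28776303] 40.00467153266072
the job is handed in; nothing more can be done
None
```

I tested the stem to its stop and it sprang back; the cap is clicked home with the gripper pressing it down at about 17 N, and I handed the job in at 19.4 s (no verdict was shown).

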